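# Weigh the tall rivet pot on the sprung hook

### The arm

A 6-joint arm with a two-finger parallel gripper is mounted at the origin on a cart in front of the work surface, level with it; the furniture and walls round the work are solid. World frame = base frame: x ahead of the robot, y to its left, z up, the work surface at z = 0. Lengths are in m, angles in rad, forces in N, time in s.
With the tool pointing down it reaches from about 0.375 to 0.975 m from the base axis. Payload 3.8 kg.
Tool frame: the origin (TCP) lies on the centre line of the jaws, within the pads' length; the fingertips stand 14 mm ahead of it and the grasp point (between the pads) lies 5 mm behind it; z points along the fingers, y is the line along which they close (so a half turn about z gives the same grasp; the last joint's range is limited). The gripper opens to 88 mm and grips with 3 to 60 N. Pads are 18 mm wide; open, the fingers measure 123 mm over their backs; the gripper's body (75 mm by 187 mm) begins 45 mm behind the grasp point.
Start: joints at [-1.297, 0.264, 1.604, -0, 1.274, -0.037], TCP at [0.206, -0.643, 0.253] pointing down, gripper open.
Joint ranges: [-2.63, 2.63], [-0.94, 2.18], [0.31, 2.57], [-1.31, 4.45], [0, 2.66], [-2.55, 2.55]. Speed limits (rad/s): [2.57, 2.57, 3.14, 3.14, 3.14, 3.14].

### API

Orientations are given as a unit quaternion [w, x, y, z].
In Python, from bench import bot gives the robot as it stands.
- The arm moves only by the tool step_arm, never from a script. Its argument "increments" is text: rows parted by semicolons, each of 5 numbers parted by spaces: the closure, from 0 (fully open) to 1 (shut), then the shift along the tool's x, y, z in m, then the turn about the tool's z in rad. In form: grip tx ty tz yaw; .... A call has 1 to 20 rows; each row is the pose to reach, as a shift and turn from the pose commanded when the call began, along the tool's axes at that moment; what a row does not reach only later rows make up. A row lasts 1/8 s, in which the tool goes at most 62.5 mm and 10.7 degrees, less where a joint would pass 70% of its speed; a pose out of reach is approached as far as the arm can. A call with a gripper value outside its range is refused whole. The fingers move at their own pace and stop on an object; "squeeze" is the grip in N (left out, the last holds). Time passes only in rows, so rows that repeat a pose let the fingers close. It gives the time, the measured TCP pose, the force, the opening and the grip force at its end, in the units of the state.
- bot.observe(): the state, without advancing time (a new reading comes with each control period).
- bot.get_image(name): name is "side" or "top"; returns the picture (480x640x3 uint8, red, green, blue); there is no depth.
- bot.camera_params(name): a dict with "fx", "fy", "cx", "cy" (pixels), "pose" (4x4, takes a point from camera to world coordinates). Camera axes: x right, y down, z forward; pixel columns grow to the right and rows downward; lengths in m; the calibration is good to about 2 mm. A picture is of the moment at which its call begins. camera_params takes no time and is no camera call.
- bot.finish_job(): hands the job in; it is judged then, once.
The state is a dict: "t": time; "q": joint angles; "joint_vel": joint speeds; "joint_efforts": joint torques, N m; "ee_pos": TCP position; "orientation": TCP orientation; "ft_force": force on the tool from outside, world axes, zero at the start; "torque": the same for the moment, N m; "gripper_width": finger opening in m; "grip_force": force on a finger pad.
Only numpy, scipy, OpenCV 4.12 (cv2) and the standard library are available. Lean on these libraries where they do the work, as an engineer would, in place of code of your own. Each camera call takes 0.05 s, during which the arm holds its last target. There are 200 camera calls.

### The job

Weigh the taller of the two lidded rivet pots: pick it up by its wooden grip and hang its wire stirrup on the hook of the spring scale. Lower it slowly, without pulling the hook down on to its stop, and let the spring take the pot's whole weight before you let go, so that the hook neither drops, springs up nor bounces. Leave the pot hanging still and free, and do not disturb the short pot, the pliers or the tape measure.

Things in the scene. Friction and masses are not known exactly. Their poses are not given: they have to be found in the camera images.
- pot_tall_grip (a point): Centre of the light wooden grip on top of the tall rivet pot (the one to weigh), 140 mm above the pot's underside; the grip is 20 mm along x, 22 mm along y, 42 mm tall. The pot is round, aluminium, 58 mm wide, with a black lid 62 mm wide whose top is 60 mm up; whole height 161 mm. Mass unknown, 0.25 to 0.8 kg. z is up; half a turn about z makes no difference.
- pot_tall_eye (a point): Where the hook bears: underside of the peak of the tall pot's wire stirrup, which joins lid and grip; on the pot's axis, 26 mm below the grip's centre, 54 mm above the lid's top. Wire 6 mm thick, in the pot's y-z plane, 36 mm clear between the legs, the roof sloping up to the peak. x goes through the opening.
- pot_short_grip (a point): Short rivet pot, to be left alone: same build, its lid top only 36 mm high, whole height 137 mm. This point is the centre of its wooden grip, 116 mm above its underside.
- scale_stand: Spring scale, fixed: grey foot plate 150 x 120 x 12 mm and an aluminium channel column 60 mm wide, 257 mm high, its front face 45 mm to +x of this origin (on the table, 5 mm from the plate's centre). A carriage in the column bears the hook, whose tip points along the stand's -x; z is up.
- hook_seat (a point): Top of the hook's wire at the bottom of its V-shaped seat, 225 mm above the table when empty; sinks with the hook. The hook is a steel wire 6 mm thick; it runs level from the column along the stand's -x, dips 10 mm into the seat 100 mm in front of the column and ends in an upturned tip 20 mm past the seat, its top 18 mm above this point. Axes as the stand's.
- scale_hook (a joint): How far the hook has sunk (m): 0 empty, bottom stop 0.075. Lightly damped spring, 150 N/m (10 mm for 1.5 N): the tall pot sinks it 16 to 53 mm. Delicate: moving it at over 0.08 m/s, up or down, at any time is a jerk; beyond 0.068 m is on the stop. Letting go with 0.7 N or more still borne by the hand, or pulled down on the hook, can jerk it.
- hole_pliers: Pliers with red handles lying on the table, 208 mm long, 20 mm high; origin in the middle of the underside. Not to be disturbed.
- tape_measure: Tape measure, 64 x 80 x 25 mm, lying on the table; origin in the middle of the underside. Not to be disturbed.
Not all that is in view belongs to the job. What is shaped like the part that bears pot_tall_grip but yellow is not meant.

How it is judged:
On the way:
1. the tall pot, still held in the fingers, hangs in the hook and has sunk it by over 10 mm (value of joint scale_hook above 0.01 m and contact force between pot_tall and scale_stand above 0.5 N and contact force between the fingers and pot_tall above 0.5 N and distance between pot_tall_eye and hook_seat below 0.015 m), for 0.3 s.
At the end, for the whole second after the job is handed in: the tall pot hangs by its stirrup in the hook's seat (the peak's underside within 12 mm of the seat), upright to 0.15 rad, released, the hook sunk by over 10 mm and still (under 0.01 m/s), the pot still (under 0.03 m/s) (distance between pot_tall_eye and hook_seat below 0.012 m and contact force between pot_tall and scale_stand above 1.5 N and angle between pot_tall_grip's own z axis and vertical below 0.15 rad and value of joint scale_hook above 0.01 m and velocity of joint scale_hook between -0.01 and 0.01 m/s and linear speed of pot_tall below 0.03 m/s and contact force between the fingers and pot_tall below 0.01 N); the robot touches nothing.
It fails at once if the hook moves at over 0.08 m/s, up or down (dropped, let spring up, jerked) (velocity of joint scale_hook above 0.08 m/s or velocity of joint scale_hook below -0.08 m/s).
It fails at once if the hook is pulled on to its stop (sunk over 68 mm) (value of joint scale_hook above 0.068 m).
It fails at once if the short pot is moved by over 20 mm (distance of pot_short_grip from where it was at the start of the episode above 0.02 m).
It fails at once if the pliers are moved by over 20 mm (distance of hole_pliers from where it was at the start of the episode above 0.02 m).
It fails at once if the tape measure is moved by over 20 mm (distance of tape_measure from where it was at the start of the episode above 0.02 m).
It also fails if it takes over 64 s, if anything falls off the work surface, if the arm or the gripper's body presses on something with over 40 N, if the wrist force passes 120 N, or if a joint passes its speed limit or range.

## Working session

There is one attempt and no reset: what is moved stays moved. The work goes in short steps, Python scripts to look and compute and a tool call to move; the robot and the scene stay as the last step left them, time stands still between calls to the robot, and variables do not carry over. Pictures are saved under pics/ and viewed, at most 10 in all, crops included, and the job is handed in when it is done.

Besides the shell and the picture viewer there is one more tool, called after "Call:" as name(argument=value, ...) on one line, values as JSON. step_arm: Moves the arm, as the interface text tells. Its arguments: {"type":"object","properties":{"increments":{"type":"string"},"squeeze":{"type":"number"}},"required":["increments"]}

```bash
mkdir -p pics
python3 - <<'E'
from bench import bot
import cv2, numpy as np
for n in("side","top"):
    im=bot.get_image(n); cv2.imwrite(f"pics/{n}0.png",im[:,:,::-1]); p=bot.camera_params(n); print(n,{k:np.round(v,4).tolist() for k,v in p.items()})
s=bot.observe(); print(s)
E
```

```text
side {'fx': 541.816, 'fy': 541.816, 'cx': 313.9171, 'cy': 237.941, 'pose': [[0.9971, -0.0456, 0.0604, 0.4615], [-0.0755, -0.6597, 0.7478, -0.573], [0.0057, -0.7502, -0.6612, 0.8731], [0.0, 0.0, 0.0, 1.0]]}
top {'fx': 516.7913, 'fy': 516.7913, 'cx': 314.5775, 'cy': 240.0833, 'pose': [[0.0055, -0.9717, 0.2363, 0.3046], [-1.0, -0.0046, 0.0044, 0.2374], [-0.0032, -0.2364, -0.9717, 1.2054], [0.0, 0.0, 0.0, 1.0]]}
{'t': 0.1, 'q': array([-1.29691235e+00,  2.64723349e-01,  1.60521108e+00, -3.77267896e-05,
        1.27370420e+00, -3.69058549e-02]), 'joint_vel': array([-0.00193608, -0.00100233, -0.00126304,  0.00176859,  0.00022695,
       -0.00014041]), 'joint_efforts': array([-6.52881117e-04, -5.03620470e+01, -3.58072543e+01,  7.30434596e-02,
        2.32293148e-02, -5.79402945e-05]), 'ee_pos': array([ 0.20624193, -0.64208548,  0.25149603]), 'orientation': array([-1.01367921e-03,  9.87949112e-01,  1.54775663e-01, -1.38833861e-04]), 'ft_force': array([-0.6604553 , -0.47010711,  0.03080609]), 'torque': array([ 0.00977618, -0.04589122, -0.02560134]), 'grip_force': 0.0, 'gripper_width': 0.08824867741662934}
```

View pics/side0.png

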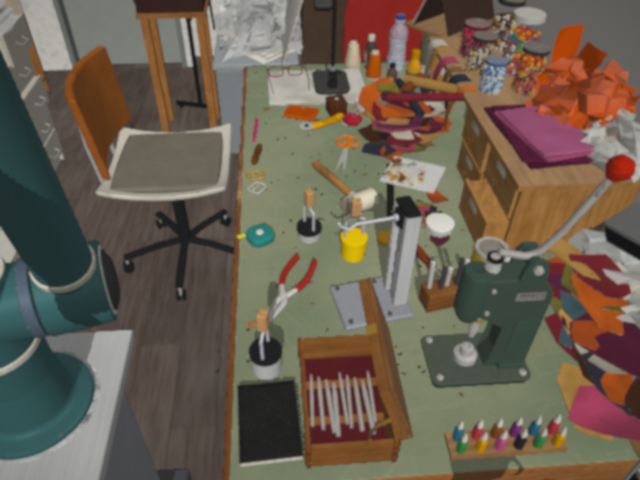

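View pics/top0.png

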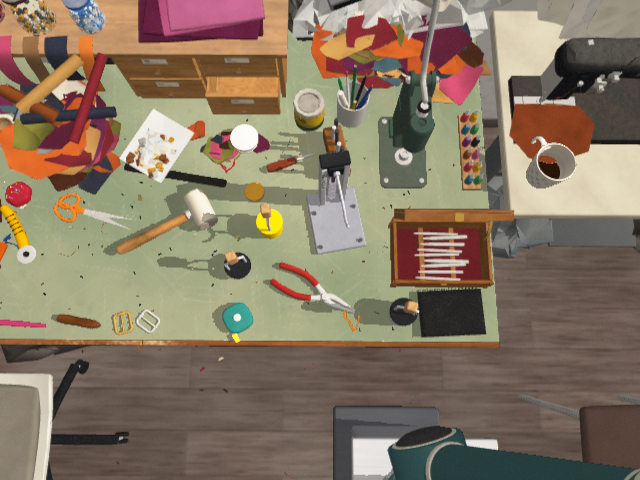

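The side view shows two black-lidded pots, at about (265,345) and (309,220). A yellow decoy stands at (354,240) and the scale at (380,250). In the top view the same pots are at (404,311) and (237,265), with the hook at (340,200). Next I'll zoom in with one composite.

Run:
```python
import cv2, numpy as np
s=cv2.imread("pics/side0.png");t=cv2.imread("pics/top0.png")
r=lambda im,x,y,w,h:cv2.resize(im[y:y+h,x:x+w],(400,300),interpolation=cv2.INTER_CUBIC)
cv2.imwrite("pics/c1.png",np.vstack([np.hstack([r(s,225,300,100,75),r(s,330,190,100,75)]),np.hstack([r(t,360,270,100,75),r(t,295,150,100,75)])]))
cv2.imwrite("pics/c2.png",np.vstack([np.hstack([r(s,270,180,100,75),r(s,320,250,100,75)]),np.hstack([r(t,195,230,100,75),r(t,290,190,100,75)])]))
```

```text
(no output)
```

View pics/c1.png

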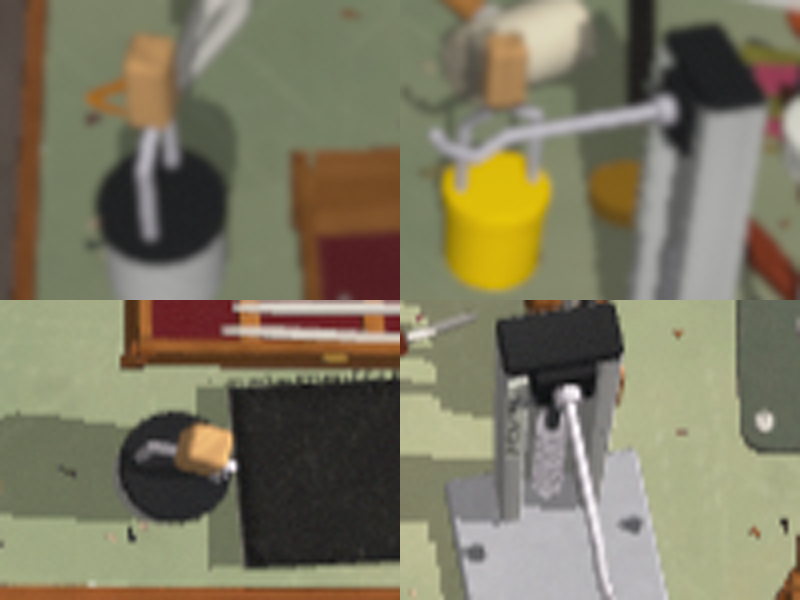

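View pics/c2.png

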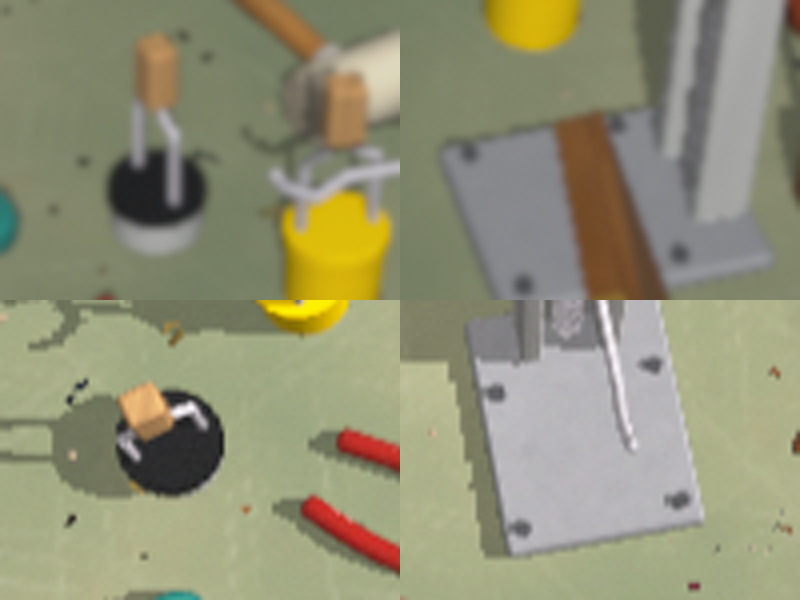

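The crops show the tall pot as the near one, with a long body under its lid: lid at side (265,352) and top (403,311), grip at side (262,320) and top (411,307). The hook tip is at side (338,223) and top (348,226). I'll triangulate these and compare them with the given sizes.

```bash
cat > h.py <<'E'
import numpy as np, cv2
from bench import bot
P={n:bot.camera_params(n) for n in("side","top")}
def ray(n,u,v):
    p=P[n];T=np.array(p["pose"]);d=T[:3,:3]@[(u-p["cx"])/p["fx"],(v-p["cy"])/p["fy"],1];return T[:3,3],d/np.linalg.norm(d)
def onz(n,u,v,z):
    o,d=ray(n,u,v);return o+d*(z-o[2])/d[2]
def tri(a,b):
    (o,d),(e,f)=ray("side",*a),ray("top",*b)
    s=np.linalg.lstsq(np.c_[d,-f],e-o,rcond=None)[0];p,q=o+d*s[0],e+f*s[1];return np.round((p+q)/2,4),round(np.linalg.norm(p-q),4)
E
python3 - <<'E'
from h import *
print("tall grip",tri((262.5,320.5),(411.3,306.8)),"lid",tri((265.5,351.8),(403,311.5)))
print("short grip",tri((309,197.5),(231.2,257.5)), "lid",tri((309,227),(237.5,265.5)))
print("hook base",tri((397,217),(336.8,173.8)),"tip",tri((338.5,223.5),(348,226.3)))
print("lid .06",onz("side",265.5,351.8,.06),onz("top",403,311.5,.06)); print("grip .161",onz("top",411.8,306.8,.161))
print("short lid .036",onz("side",309,227,.036),onz("top",237.5,265.5,.036))
C=[onz("top",*c,.012)[:2] for c in((318,253.8),(365.5,245),(353.8,188),(306.8,196.8))];print(np.round(C,4),"len",[np.linalg.norm(C[i]-C[(i+1)%4]).round(4) for i in range(4)],"ctr",np.mean(C,0))
dx=(C[2]+C[3]-C[0]-C[1]);print("stand yaw",np.arctan2(dx[1],dx[0]))
c1=lambda n:cv2.imread(f"pics/{n}0.png")
# masks
for n,x,y,w,h in(("side",252,300,22,36),("top",397,295,26,28)):
    im=cv2.cvtColor(c1(n)[y:y+h,x:x+w],cv2.COLOR_BGR2HSV); m=cv2.inRange(im,(5,60,110),(18,200,255))
    k,l,st,ce=cv2.connectedComponentsWithStats(m); i=1+st[1:,4].argmax(); print(n,st[i],ce[i]+[x,y])
E
```

```text
tall grip (array([0.423 , 0.043 , 0.1426]), np.float64(0.0005)) lid (array([0.423 , 0.0451, 0.0507]), np.float64(0.0001))
short grip (array([0.5297, 0.4212, 0.1186]), np.float64(0.0002)) lid (array([0.5294, 0.4208, 0.03  ]), np.float64(0.0006))
hook base (array([0.6784, 0.1982, 0.2335]), np.float64(0.0018)) tip (array([0.5667, 0.1774, 0.2418]), np.float64(0.0001))
lid .06 [0.42352713 0.03810635 0.06      ] [0.42201618 0.04664986 0.06      ]
grip .161 [0.42118796 0.04541068 0.161     ]
short lid .036 [0.52924345 0.41385556 0.036     ] [0.52798407 0.41981221 0.036     ]
[[0.5616 0.2345]
 [0.5835 0.122 ]
 [0.7259 0.148 ]
 [0.7029 0.2623]] len [np.float64(0.1146), np.float64(0.1448), np.float64(0.1166), np.float64(0.144)] ctr [0.64345207 0.1916901 ]
stand yaw 0.18699786771697696
side [  0   9  17  23 293] [261.60409556 320.3105802 ]
top [  7   6  14  13 118] [411.52542373 306.05932203]
```

Run:
```python
from h import *
a=onz("top",395,310,.06);b=onz("top",418,311.8,.06);print("feet",a,b,np.linalg.norm(a-b),"yaw",np.arctan2((a-b)[1],(a-b)[0])-np.pi/2)
a=onz("side",262.5,358.8,.06);b=onz("side",267.5,340,.06);print("side feet",a,b,np.linalg.norm(a-b),"yaw",np.arctan2((b-a)[1],(b-a)[0])-np.pi/2)
print("boxlid",tri((365,280),(395,210)),"boxcorner",onz("top",391,285,.04))
print("seat from side @.222",onz("side",348,228.7,.222))
im=cv2.imread("pics/top0.png");x,y=385,293
g=cv2.inRange(im[y:y+38,x:x+32],(0,0,0),(60,60,60)); 
c=max(cv2.findContours(g,0,2)[0],key=cv2.contourArea); (u,v),r=cv2.minEnclosingCircle(c);print("lid",u+x,v+y,r,onz("top",u+x,v+y,.06))
```

```text
feet [0.42522225 0.06418307 0.06      ] [0.42152821 0.01361407 0.06      ] 0.050703743448632294 yaw -0.07291992633552846
side feet [0.4179804  0.02299078 0.06      ] [0.4274858  0.06482104 0.06      ] 0.04289665429772954 yaw -0.2234430678356727
boxlid (array([0.6088, 0.0782, 0.1959]), np.float64(0.0101)) boxcorner [0.48387859 0.06847233 0.04      ]
seat from side @.222 [0.58600304 0.18473483 0.222     ]
lid 403.04237365722656 311.8898296356201 13.928988456726074 [0.42116053 0.04658636 0.06      ]
```

Call:
step_arm(increments="0 0.314 -0.259 -0.03 0.25;0 0.314 -0.259 -0.03 0.25;0 0.314 -0.259 -0.03 0.25;0 0.314 -0.259 -0.03 0.25;0 0.314 -0.259 -0.03 0.25;0 0.314 -0.259 -0.03 0.25;0 0.314 -0.259 -0.03 0.25;0 0.314 -0.259 -0.03 0.25;0 0.416 -0.588 -0.03 0.51;0 0.416 -0.588 -0.03 0.51;0 0.416 -0.588 -0.03 0.51;0 0.416 -0.588 -0.03 0.51;0 0.416 -0.588 -0.03 0.51;0 0.416 -0.588 -0.03 0.51;0 0.416 -0.588 -0.03 0.51;0 0.416 -0.588 -0.03 0.51;0 0.416 -0.588 -0.03 0.51;0 0.416 -0.588 -0.03 0.51;0 0.416 -0.588 -0.03 0.51")

```text
t: 2.48
ee_pos: [0.4228, 0.0437, 0.2827]
orientation: [0.0, 0.995, -0.1, -0.0]
ft_force: [-0.1, 0.2, -0.8]
gripper_width: 0.0878
grip_force: 0.0
```

Run:
```python
from h import *
s=bot.observe();q=s["orientation"];print(s["t"],s["ee_pos"],q,"yaw",2*np.arctan2(q[2],q[1]))
a=bot.get_image("side")[:,:,::-1];cv2.imwrite("pics/s1.png",a);b=bot.get_image("top")[:,:,::-1];cv2.imwrite("pics/t1.png",b)
cv2.imwrite("pics/v1.png",np.hstack([cv2.resize(a[230:400,180:310],(390,510)),cv2.resize(b[220:390,340:470],(390,510))]))
```

```text
2.475 [0.42275225 0.04369883 0.28268395] [ 3.82917674e-05  9.94975775e-01 -1.00115960e-01 -2.18879131e-05] yaw -0.2005679329610705
```

View pics/v1.png

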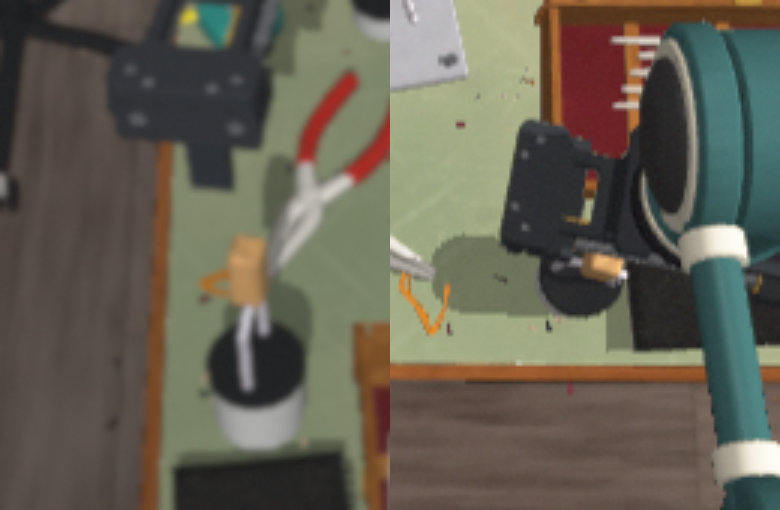

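The view is consistent: the gripper is above the tall pot (grip in the left panel at about (248,270)) with the jaws lined up across the stirrup plane. Next I'll descend and grip.

Call:
step_arm(increments="0 0 0 0.04 0;0 0 0 0.08 0;0 0 0 0.11 0;0 0 0 0.13 0;0 0 0 0.146 0;0 0 0 0.146 0;0 0 0 0.146 0;0.5 0 0 0.146 0;0.6 0 0 0.146 0;0.7 0 0 0.146 0;0.8 0 0 0.146 0;0.9 0 0 0.146 0;1 0 0 0.146 0;1 0 0 0.146 0;1 0 0 0.146 0;1 0 0 0.146 0", squeeze=30)

```text
t: 4.58
ee_pos: [0.4225, 0.0444, 0.1366]
orientation: [0.0, 0.995, -0.099, -0.0]
ft_force: [0.4, 0.2, -0.2]
gripper_width: 0.0218
grip_force: 29.6
```

Call:
step_arm(increments="1 0 0 -0.01 0;1 0 0 -0.02 0;1 0 0 -0.04 0;1 0 0 -0.07 0;1 0 0 -0.1 0;1 0 0 -0.125 0;1 0 0 -0.14 0;1 0 0 -0.14 0;1 0.01 -0.02 -0.14 -0.1;1 0.025 -0.05 -0.14 -0.2;1 0.04 -0.08 -0.14 -0.3;1 0.055 -0.11 -0.14 -0.387;1 0.067 -0.132 -0.14 -0.387;1 0.072 -0.143 -0.14 -0.387;1 0.072 -0.143 -0.14 -0.387;1 0.072 -0.143 -0.14 -0.387;1 0.072 -0.143 -0.14 -0.387;1 0.072 -0.143 -0.14 -0.387")

```text
t: 6.82
ee_pos: [0.5213, 0.1698, 0.2769]
orientation: [0.0, 0.996, 0.093, 0.0]
ft_force: [-1.2, 0.3, -3.5]
gripper_width: 0.022
grip_force: 29.9
```

Run:
```python
from h import *
s=bot.observe();q=s["orientation"];print(s["t"],s["ee_pos"],q,"yaw",2*np.arctan2(q[2],q[1]),s["ft_force"],s["torque"])
a=bot.get_image("side")[:,:,::-1];cv2.imwrite("pics/s2.png",a);b=bot.get_image("top")[:,:,::-1];cv2.imwrite("pics/t2.png",b)
r=lambda im,x,y:cv2.resize(im[y:y+150,x:x+100],(400,600),interpolation=cv2.INTER_CUBIC)
cv2.imwrite("pics/v2.png",np.hstack([r(a,290,160),r(b,300,150)]))
```

```text
6.825 [0.52130792 0.16981635 0.27693982] [1.90883118e-05 9.95624563e-01 9.34436109e-02 1.42058400e-04] yaw 0.18716027213806702 [-1.19649677  0.26907279 -3.45407782] [ 0.03250235 -0.03399432  0.00331088]
```

View pics/v2.png

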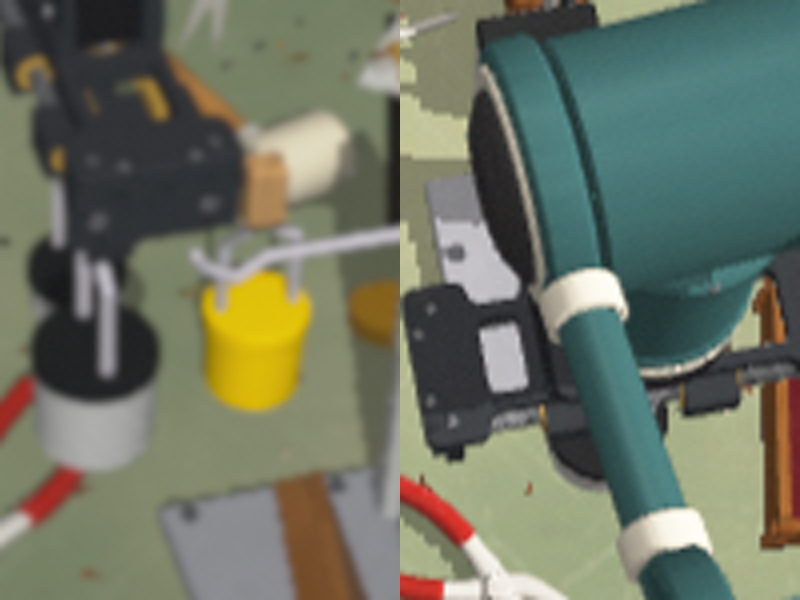

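Left panel: the pot is held upright with its lid at crop (97,350). The hook tip is at (197,253) and the seat at (235,275). Now I'll check the pot's position relative to the TCP.

Run:
```python
from h import *
for n,u,v,z in(("lidc",97,350,.2),("near foot",107,374,.2),("far foot",84,314,.2),("tip",197,252,.240),("seat wire",235,275,.222),("hookright",390,237,.232)):
    print(n,onz("side",290+u/4,160+v/4,z).round(4))
im=cv2.imread("pics/s2.png");x,y=290,225
g=cv2.inRange(im[y:y+40,x:x+45],(0,0,0),(70,70,70));n,l,st,ce=cv2.connectedComponentsWithStats(g);print(st,ce+[x,y])
```

```text
lidc [0.5216 0.1615 0.2   ]
near foot [0.5249 0.1451 0.2   ]
far foot [0.5174 0.1869 0.2   ]
tip [0.5686 0.1808 0.24  ]
seat wire [0.5874 0.1845 0.222 ]
hookright [0.6609 0.195  0.232 ]
[[   0    0   45   40 1164]
 [   7    0   33   35  615]
 [  28    0    4    7   21]] [[312.45532646 244.53092784]
 [310.87154472 245.02276423]
 [319.80952381 227.47619048]]
```

Call:
step_arm(increments="1 0.01 0 0 0;1 0.02 0 0 0;1 0.03 0 0 0;1 0.04 0 0 0;1 0.046 0 0 0;1 0.052 0 0 0;1 0.058 -0.001 0 0;1 0.063 -0.001 0 0;1 0.066 -0.001 0 0;1 0.066 -0.001 0 0;1 0.066 -0.001 0 0;1 0.066 -0.001 0 0")

```text
t: 8.43
ee_pos: [0.5861, 0.1836, 0.2768]
orientation: [-0.0, 0.996, 0.094, 0.0]
ft_force: [0.0, 0.5, -2.2]
gripper_width: 0.0218
grip_force: 29.9
```

Run:
```python
from h import *
s=bot.observe();print(s["t"],s["ee_pos"],s["ft_force"],s["torque"])
a=bot.get_image("side")[:,:,::-1];cv2.imwrite("pics/s3.png",a);b=bot.get_image("top")[:,:,::-1];cv2.imwrite("pics/t3.png",b)
r=lambda im,x,y:cv2.resize(im[y:y+75,x:x+100],(800,600),interpolation=cv2.INTER_CUBIC)
cv2.imwrite("pics/v3.png",r(a,320,195))
```

```text
8.425 [0.58607179 0.1835729  0.27679756] [ 0.0237148   0.50250468 -2.19773233] [ 0.00957369  0.00389054 -0.05197408]
```

View pics/v3.png

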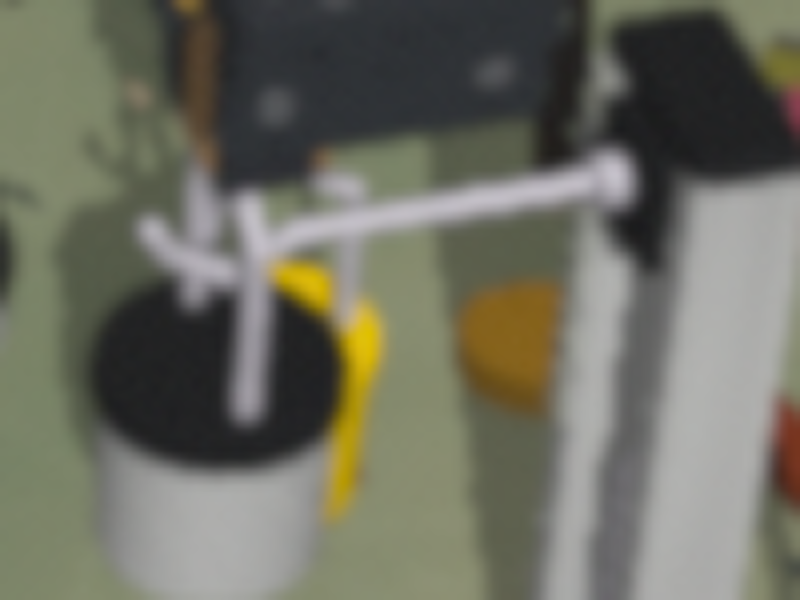

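The hook tip and seat pass through the stirrup: the wire runs between the near leg at col 250 and the far leg at col 195, and the seat is near (245,278). The pot should move about 3 mm further in, and then it can be lowered slowly.

Call:
step_arm(increments="1 0.0015 0 0 0;1 0.003 0 0 0;1 0.003 0 0.003 0;1 0.003 0 0.006 0;1 0.003 0 0.009 0;1 0.003 0 0.012 0;1 0.003 0 0.015 0;1 0.003 0 0.017 0;1 0.003 0 0.019 0;1 0.003 0 0.02 0;1 0.003 0 0.02 0;1 0.003 0 0.02 0;1 0.003 0 0.02 0;1 0.003 0 0.02 0")

```text
t: 10.28
ee_pos: [0.5892, 0.1842, 0.2568]
orientation: [-0.0, 0.996, 0.094, 0.0]
ft_force: [0.2, -0.1, -3.0]
gripper_width: 0.0217
grip_force: 29.9
```

Call:
step_arm(increments="1 0 0 0.001 0;1 0 0 0.002 0;1 0 0 0.003 0;1 0 0 0.004 0;1 0 0 0.005 0;1 0 0 0.006 0;1 0 0 0.007 0;1 0 0 0.008 0;1 0 0 0.009 0;1 0 0 0.01 0;1 0 0 0.011 0;1 0 0 0.012 0;1 0 0 0.013 0;1 0 0 0.014 0;1 0 0 0.014 0;1 0 0 0.014 0;1 0 0 0.014 0")

```text
t: 12.4
ee_pos: [0.5892, 0.1842, 0.2428]
orientation: [0.0, 0.996, 0.094, 0.0]
ft_force: [-0.7, 0.2, -1.8]
gripper_width: 0.0219
grip_force: 29.9
```

Call:
step_arm(increments="1 0 0 0.001 0;1 0 0 0.002 0;1 0 0 0.003 0;1 0 0 0.004 0;1 0 0 0.005 0;1 0 0 0.006 0;1 0 0 0.007 0;1 0 0 0.008 0;1 0 0 0.009 0;1 0 0 0.01 0;1 0 0 0.01 0;1 0 0 0.01 0;1 0 0 0.01 0")

```text
t: 14.02
ee_pos: [0.5892, 0.1842, 0.2328]
orientation: [-0.0, 0.996, 0.094, 0.0]
ft_force: [-1.6, -0.4, -0.3]
gripper_width: 0.0215
grip_force: 29.9
```

```bash
cat >> h.py <<'E'
def avg(n=20):
    F=[]
    for _ in range(n): im=bot.get_image("side"); s=bot.observe(); F.append(np.r_[s["ft_force"],s["torque"]])
    print(s["t"],s["ee_pos"].round(4),np.mean(F,0).round(3),"sd",np.std(F,0).round(3)); return im
E
python3 - <<'E'
from h import *
a=avg()[:,:,::-1];cv2.imwrite("pics/s4.png",a)
cv2.imwrite("pics/v4.png",cv2.resize(a[195:270,320:420],(800,600),interpolation=cv2.INTER_CUBIC))
E
```

```text
15.025 [0.5892 0.1842 0.2327] [-0.543 -0.545 -0.122 -0.079  0.09  -0.012] sd [0.463 0.478 0.511 0.024 0.033 0.027]
```

View pics/v4.png

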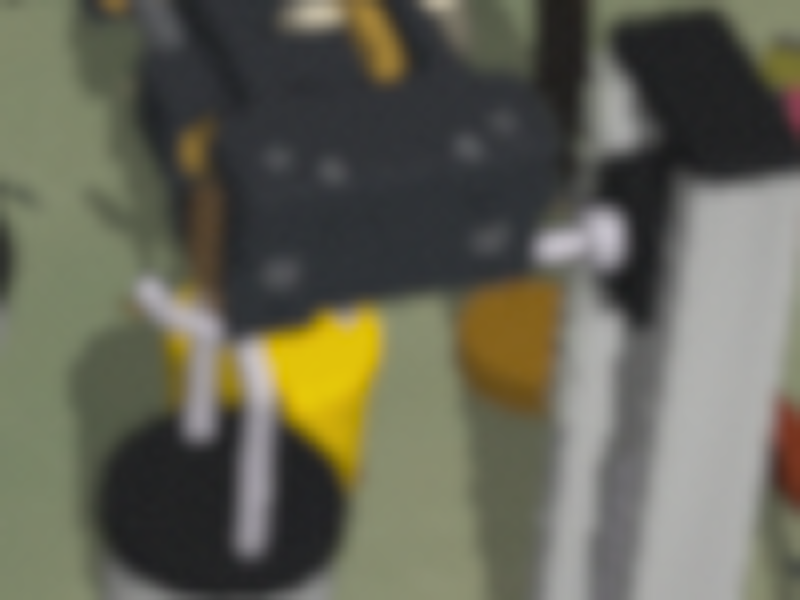

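The pot hangs in the hook and is still held. The tip dropped from row 232 to row 290, about 16 mm of sink, and the residual vertical force is near zero. The lateral force shows it is slightly off centre, so I'll ease it 2 mm in both lateral directions.

Call:
step_arm(increments="1 -0.0005 0.0005 0 0;1 -0.001 0.001 0 0;1 -0.0015 0.0015 0 0;1 -0.002 0.002 0 0;1 -0.002 0.002 0 0;1 -0.002 0.002 0 0")

```text
t: 15.78
ee_pos: [0.5875, 0.1821, 0.2327]
orientation: [-0.0, 0.996, 0.094, 0.0]
ft_force: [-0.3, 2.6, -1.0]
gripper_width: 0.0215
grip_force: 29.9
```

```bash
python3 -c "
from h import *
cv2.imwrite('pics/s5.png',avg()[:,:,::-1])"
```

```text
16.775 [0.5876 0.1819 0.2327] [-6.160e-01  3.445e+00 -4.360e-01  5.850e-01  1.100e-01  3.000e-03] sd [0.479 0.574 0.449 0.074 0.024 0.029]
```

Call:
step_arm(increments="1 0 -0.0005 0 0;1 0 -0.001 0 0;1 0 -0.0014 0 0;1 0 -0.0017 0 0;1 0 -0.0017 0 0;1 0 -0.0017 0 0")

```text
t: 17.52
ee_pos: [0.5872, 0.1832, 0.2326]
orientation: [0.0, 0.996, 0.094, -0.0]
ft_force: [0.7, -1.8, -0.9]
gripper_width: 0.0215
grip_force: 29.9
```

```bash
python3 -c "
from h import *
cv2.imwrite('pics/s6.png',avg(30)[:,:,::-1])"
```

```text
19.025 [0.5872 0.1835 0.2327] [-0.299 -2.511 -0.573 -0.425  0.022  0.003] sd [0.579 0.544 0.509 0.084 0.033 0.027]
```

Call:
step_arm(increments="1 0 0.0003 0 0;1 0 0.0007 0 0;1 0 0.0007 0.0005 0;1 0 0.0007 0.001 0;1 0 0.0007 0.0015 0;1 0 0.0007 0.002 0;1 0 0.0007 0.002 0;1 0 0.0007 0.002 0;1 0 0.0007 0.002 0")

```text
t: 20.15
ee_pos: [0.5873, 0.1831, 0.2308]
orientation: [-0.0, 0.996, 0.094, 0.0]
ft_force: [-1.2, 2.8, 0.2]
gripper_width: 0.0218
grip_force: 29.9
```

```bash
python3 -c "
from h import *
cv2.imwrite('pics/s7.png',avg(30)[:,:,::-1])"
```

```text
21.65 [0.5874 0.1829 0.2307] [-1.544  2.537 -0.165  0.46   0.246  0.007] sd [0.49  0.472 0.491 0.041 0.027 0.032]
```

Call:
step_arm(increments="1 -0.0001 -0.0001 0 0;1 -0.0002 -0.0002 0 0;1 -0.0003 -0.0004 0 0;1 -0.0003 -0.0004 0 0;1 -0.0003 -0.0004 0 0;1 -0.0003 -0.0004 0 0")

```text
t: 22.4
ee_pos: [0.5872, 0.183, 0.2308]
orientation: [0.0, 0.996, 0.094, 0.0]
ft_force: [1.2, 0.6, -0.0]
gripper_width: 0.0219
grip_force: 29.9
```

```bash
python3 -c "
from h import *
cv2.imwrite('pics/s8.png',avg(30)[:,:,::-1])
a,b=[cv2.imread(f'pics/s{i}.png',0) for i in(3,8)]
# vertical shift of hook ball at column
T=a[207:228,391:402]
r=cv2.matchTemplate(b[200:250,388:406],T,cv2.TM_CCOEFF_NORMED);print(cv2.minMaxLoc(r)[1::2])
print(onz('side',397,217,.232),[np.linalg.inv(np.array(P['side']['pose']))@np.r_[.665,.196,z,1] for z in(.232,.215)])"
```

```text
23.9 [0.5871 0.1831 0.2308] [ 1.551e+00 -3.210e-01 -2.260e-01 -2.000e-03 -2.460e-01  1.000e-03] sd [0.712 0.597 0.574 0.086 0.077 0.029]
(0.9821562767028809, (2, 15))
[0.67990488 0.20038756 0.232     ] [array([ 0.14117554, -0.03567143,  1.01124218,  1.        ]), array([ 0.14107804, -0.02291865,  1.02248304,  1.        ])]
```

Call:
step_arm(increments="1 0.0001 0 0 0;1 0.00015 0 0 0;1 0.00015 0 0 0;1 0.00015 0 0 0", squeeze=12)

```text
t: 24.4
ee_pos: [0.587, 0.1832, 0.2306]
orientation: [0.0, 0.996, 0.094, -0.0]
ft_force: [1.4, -0.3, -0.4]
gripper_width: 0.0217
grip_force: 12.0
```

Call:
step_arm(increments="1 0 0 0 0;1 0 0 0 0;1 0 0 0 0;1 0 0 0 0", squeeze=3)

```text
t: 24.9
ee_pos: [0.5871, 0.1832, 0.2307]
orientation: [0.0, 0.996, 0.094, -0.0]
ft_force: [1.7, -0.7, -0.2]
gripper_width: 0.0221
grip_force: 3.0
```

```bash
python3 -c "
from h import *
cv2.imwrite('pics/s9.png',avg(20)[:,:,::-1])"
```

```text
25.9 [0.5871 0.1832 0.2307] [ 0.681 -0.957 -0.127 -0.189 -0.14   0.   ] sd [0.485 0.443 0.458 0.028 0.041 0.034]
```

Call:
step_arm(increments="0.74 0 0 0 0;0.73 0 0 0 0;0.72 0 0 0 0;0.71 0 0 0 0;0.7 0 0 0 0;0.68 0 0 0 0;0.66 0 0 0 0;0.64 0 0 0 0;0.6 0 0 0 0;0.6 0 0 0 0")

```text
t: 27.15
ee_pos: [0.5872, 0.1832, 0.2307]
orientation: [0.0, 0.996, 0.094, 0.0]
ft_force: [0.5, -0.1, 0.1]
gripper_width: 0.0352
grip_force: 0.0
```

```bash
python3 -c "
from h import *
a=avg(20)[:,:,::-1];cv2.imwrite('pics/s10.png',a);s=bot.observe();print(s['gripper_width'],s['grip_force'])
b=bot.get_image('top')[:,:,::-1]
cv2.imwrite('pics/v10.png',cv2.resize(a[195:285,320:420],(660,600),interpolation=cv2.INTER_CUBIC))"
```

```text
28.15 [0.5871 0.1832 0.2307] [ 0.169 -0.092 -0.122  0.005  0.006 -0.016] sd [0.572 0.417 0.357 0.038 0.029 0.027]
0.03533861823014168 0.0
```

View pics/v10.png

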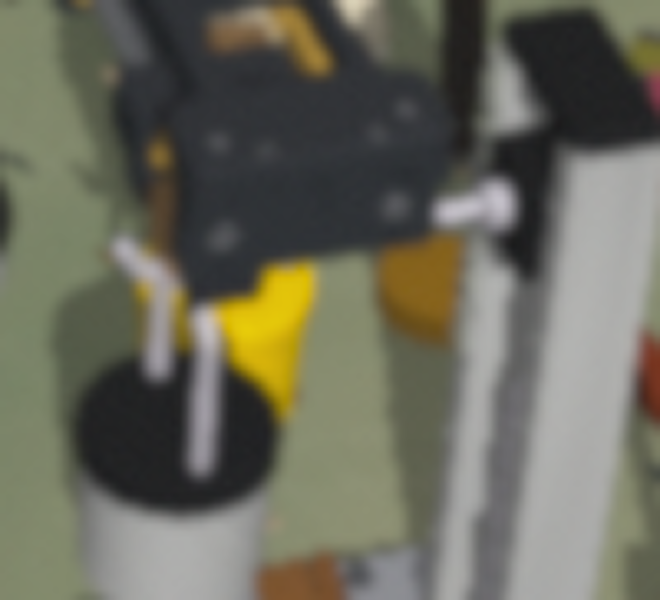

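The pot hangs free and upright from the hook, with both stirrup legs visible at (160,340) and (200,400), and the grip force is zero. Now I'll open wider and retreat straight up.

Call:
step_arm(increments="0.5 0 0 0 0;0.4 0 0 0 0;0.3 0 0 0 0;0.3 0 0 -0.005 0;0.3 0 0 -0.012 0;0.3 0 0 -0.02 0;0.3 0 0 -0.03 0;0.3 0 0 -0.04 0;0.3 0 0 -0.055 0;0.3 0 0 -0.07 0;0.3 0 0 -0.09 0;0.3 0 0 -0.11 0;0.3 0 0 -0.13 0;0.3 0 0 -0.13 0;0.3 0 0 -0.13 0;0.3 0 0 -0.13 0;0.3 0 0 -0.13 0;0.3 0 0 -0.13 0")

```text
t: 30.45
ee_pos: [0.587, 0.1831, 0.3601]
orientation: [0.0, 0.996, 0.094, -0.0]
ft_force: [0.6, -0.2, 0.1]
gripper_width: 0.0619
grip_force: 0.0
```

```bash
python3 -c "
from h import *
a=bot.get_image('side');
for _ in range(40): b=bot.get_image('side')
print(np.abs(a[200:290,320:420].astype(int)-b[200:290,320:420]).max(), bot.observe()['t'],bot.observe()['ee_pos'])
b=b[:,:,::-1];cv2.imwrite('pics/v11.png',cv2.resize(b[150:300,280:440],(640,600),interpolation=cv2.INTER_CUBIC))"
```

```text
Traceback (most recent call last):
ValueError: 200 camera calls are used up
```

The camera calls are used up. I'll wait for any residual motion to die out, then hand in.

Call:
step_arm(increments="0.3 0 0 0 0;0.3 0 0 0 0;0.3 0 0 0 0;0.3 0 0 0 0;0.3 0 0 0 0;0.3 0 0 0 0;0.3 0 0 0 0;0.3 0 0 0 0;0.3 0 0 0 0;0.3 0 0 0 0;0.3 0 0 0 0;0.3 0 0 0 0;0.3 0 0 0 0;0.3 0 0 0 0;0.3 0 0 0 0;0.3 0 0 0 0;0.3 0 0 0 0;0.3 0 0 0 0;0.3 0 0 0 0;0.3 0 0 0 0")

```text
t: 34.0
ee_pos: [0.5871, 0.1832, 0.3607]
orientation: [-0.0, 0.996, 0.094, -0.0]
ft_force: [-0.3, 0.3, -0.4]
gripper_width: 0.0617
grip_force: 0.0
```

Call:
step_arm(increments="0.3 0 0 0 0;0.3 0 0 0 0;0.3 0 0 0 0;0.3 0 0 0 0;0.3 0 0 0 0;0.3 0 0 0 0;0.3 0 0 0 0;0.3 0 0 0 0;0.3 0 0 0 0;0.3 0 0 0 0;0.3 0 0 0 0;0.3 0 0 0 0;0.3 0 0 0 0;0.3 0 0 0 0;0.3 0 0 0 0;0.3 0 0 0 0;0.3 0 0 0 0;0.3 0 0 0 0;0.3 0 0 0 0;0.3 0 0 0 0")

```text
t: 36.5
ee_pos: [0.5871, 0.1832, 0.3607]
orientation: [-0.0, 0.996, 0.094, -0.0]
ft_force: [0.6, 0.5, -0.5]
gripper_width: 0.0617
grip_force: 0.0
```

```bash
python3 -c "
from bench import bot
print(bot.observe()['t'],bot.finish_job())"
```

```text
the job is handed in; nothing more can be done
36.5 None
```

I hung the tall pot on the scale hook (sunk about 17–19 mm), let go with about 0.1 N left on the hand, and handed in at 36.5 s; no verdict came back, and with the camera calls used up I couldn't see the pot after the arm withdrew.

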